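# Release and slide out the dust filter of a car-battery charger with a pin tool

## Task

Take the orange-handled pin tool out of the green caddy, put its pin down the square well in the front bar of the battery charger's dust filter and gently press the red release button fully down; keeping it held down with the pin the whole way (there is a second catch half-way), push the filter slide out towards the charger's front until it is against its stop. Feel for the button and press and push only as hard as needed, since its plastic catch breaks under a heavy push, and touch the charger with nothing but the pin. Then stand the pin tool back upright in its socket in the caddy and let go, leaving everything else on the shelf where it is.

Things in the scene. Friction and masses are not known exactly. Their poses are not given: they have to be found in the camera images.
- charger: Bench-top car-battery charger, fixed, dark case 200 mm deep (x), 190 mm wide (y), 80 mm high. Origin: centre of its underside; its -x axis points to its front, roughly at the robot. On top lie a grey rail frame, open at the front, and in it the black filter slide with a grey pad; grey control strip along the rear (90 mm high, knob 104 mm). More than 16 N from the pin (press and side push added) breaks it.
- well_nominal (a point): Fixed to the charger, at x = -90, y = 0, z = 118 mm in its frame: where the centre of the rim of the button's well would be with slide home and gasket new. The well, a white-outlined hole 13 x 13 mm in the slide's black front bar (44 mm deep, 128 wide, level with the rim), moves with the slide. The red button's top is 7 mm below the rim; it sinks 4 mm to its stop, sprung: 3.5 N to start, 7.5 N at the stop.
- frame_pivot (a point): Fixed to the charger, at x = +55, y = 0, z = 100 mm in its frame: rear edge of the rail frame. The frame lies on a 20 mm foam gasket that has perished and settled by an unknown amount: it is turned about this edge by 0 to 0.11 rad, front down. So well and button lie 0 to 16 mm lower than nominal, and the slide runs downhill at that unknown angle, sinking up to 8 mm more over its travel.
- filter_slide (a joint): Travel of the filter slide towards the charger's front (along its -x axis), m: 0 home, 0.070 against its stop, fully out. Starts at 0 to 0.002. With the button less than 3 mm down a catch holds it at 0.003, and a second catch half-way holds it at 0.040 (passed at 0.048); if the button rises on the way, it catches again. Sliding it takes about 3 N; it is not sprung.
- pin_tool: Pin tool: upright orange handle with square section 18 x 18 mm, 70 mm tall, and below it a steel pin 5 mm across and 45 mm long with a blunt end. 70 g. Origin: centre of the handle's flat underside; z points up along the handle, x and y are square to the handle's flats. It stands in the caddy's socket, the handle's underside resting on the socket's top.
- pin_tip (a point): Lower end of the pin of the pin tool, 45 mm below the handle.
- caddy: Pale green plastic brush caddy, fixed, 200 mm long (x) by 120 mm wide (y). Origin: centre of its underside. The compartment with two brushes is 50 mm high; the solid end block at the +x end (x = 50 to 100 mm) is 55 mm high and has the socket. Nothing in it is higher than 56 mm apart from the pin tool.
- socket (a point): Centre of the mouth of the tool's socket in the caddy's end block, 55 mm above the shelf: a square hole, 10 x 10 mm, right through the block. The pin goes in and the handle rests on the rim.
- jar: Glass jar with a wire-clipped lid, 92 mm across, 128 mm tall; bystander. Origin: centre of its underside.
- sprayer: White trigger sprayer, 84 mm across, 235 mm tall; bystander. Origin: centre of its underside.
- lug_nut: Chrome lug nut, 30 mm across, 32 mm tall; bystander. Origin: centre of its underside.
- pad_holder: White plastic spring-clip holder gripping an upright grey pad, 40 x 95 mm, 58 mm tall; bystander. Origin: centre of its underside.
- wax_tin: Round wax tin with a red lid, 93 mm across, 34 mm tall; bystander. Origin: centre of its underside.
Not all that is in view belongs to the job. What is shaped like the pin_tool but blue, pink or white is not meant.

How it is judged:
By the outcome, as a careful person would: the job done as asked, in the order asked, and still so for the second after the job is handed in, with the robot touching nothing.
It also fails if it takes over 72 s, if anything falls off the work surface, if the arm or the gripper's body presses on something with over 40 N, if the wrist force passes 120 N, or if a joint passes its speed limit or range.

## Robot

A 6-joint arm with a two-finger parallel gripper is mounted at the origin on the work surface. World frame = base frame: x ahead of the robot, y to its left, z up, the work surface at z = 0. Lengths are in mm, angles in rad, forces in N, time in s.
With the tool pointing down it reaches from about 275 to 750 mm from the base axis. Payload 10.2 kg.
Tool frame: the origin (TCP) lies at the very end of the fingers, on their centre line; the grasp point (between the pads) lies grip_depth behind it (grip_depth is the distance from the TCP to the grasp point, in mm); x points along the fingers, y is the direction in which the jaws open and shut, and the axes are right-handed (so a half turn about x gives the same grasp; the last joint's range is limited). The gripper opens to 88 mm and grips with 3 to 60 N. Pads are 18 mm wide; open, the fingers measure 123 mm over their backs; the gripper's body (75 mm by 187 mm) begins 45 mm behind the grasp point.
Start: joints at [1.087, 0.313, 1.498, -0, 1.331, -0.223], TCP at [135.386, 507.249, 238.72] pointing down, gripper open.
Joint ranges: [-2.94, 2.94], [-0.97, 2.17], [0.19, 2.56], [-1.23, 4.37], [0.02, 3.11], [-2.88, 2.88]. Speed limits (rad/s): [2.39, 2.39, 3.01, 3.14, 3.14, 3.14].

## Interface

Orientations are given as a rotation vector (axis times angle).
In Python, from rig import sense, camera, finish_job, search_frame, grip_depth gives the robot as it stands.
- The arm moves only by the tool apply_moves, never from a script. Its argument "increments" is a list of rows, each an object of numbers: "x", "y", "z": the shift along the tool's x, y, z normalised to -1 to 1, where 1 is 1000 mm; "roll": the turn about the tool's x normalised to -1 to 1, where 1 is 60 degrees; "grip": the opening, from 0 (shut) to 1 (fully open). A call has 1 to 8 rows; each row is the pose to reach, as a shift and turn from the pose commanded when the call began, along the tool's axes at that moment; what a row does not reach only later rows make up. A row lasts 1/8 s, in which the tool goes at most 62.5 mm and 10.7 degrees, less where a joint would pass 70% of its speed; a pose out of reach is approached as far as the arm can. A call with a number of a shift or a turn outside -1 to 1 is refused whole. A call with a gripper value outside its range is refused whole. The fingers move at their own pace and stop on an object; "newtons" is the grip in N (left out, the last holds). Time passes only in rows, so rows that repeat a pose let the fingers close. It gives the time, the measured TCP pose, the force and the opening at its end, in the units of the state.
- sense(): the state, without advancing time (a new reading comes with each control period).
- camera(name): name is "scene" or "top" or "wrist"; returns a dict with "pixels" (480x640x3 uint8, blue, green, red), "range_z" (480x640 float32, mm along the optical axis (not along the pixel's ray), 0 where there is no reading), "camera_matrix" (3x3 intrinsics, pixels), "origin" and "attitude" of the camera in the world; the wrist camera has in their place "tool_from_camera" (4x4, takes a point from camera to tool coordinates, whose origin is the TCP and whose axes are the tool frame's). Camera axes: x right, y down, z forward; pixel columns grow to the right and rows downward; lengths in mm; the calibration is good to about 2 mm. The wrist camera is an equidistant fisheye: a pixel r from the principal point sees the ray r / f radians off the axis. A picture is of the moment at which its call begins: read the wrist's pose just before it.
- finish_job(): hands the job in, once; it reports no verdict.
Trained networks look in a picture, given as the dict that the camera call returned (one of the last four; its "shot" number tells which), for a name from the list of things; names that differ only in an ending like _2 or _b are one class to them, and where a whole thing is asked for, a point or a joint stands for the part that bears it (a point fixed in the world has none). Each returns a list of dicts, best first, with "conf" (0 to 1); they miss things now and then, are a little off and sometimes report something else, mostly with a low value. They report only what shows in the picture. A call takes as long as a camera call. They do not tell look-alikes from the thing itself.
- search_frame(picture, target): "position" ([column, row] in pixels, amid what is visible of it).
The state is a dict: "clock": time; "q": joint angles; "joint_velocities": joint speeds; "tau": joint torques, N m; "eef_pos": TCP position; "tcp_rot": TCP orientation; "ft_force": force on the tool from outside, world axes, zero at the start; "moment": the same for the moment, N m; "finger_gap": opening from 0.0 (shut) to 1.0 (fully open).
Only numpy, scipy, OpenCV 4.12 (cv2) and the standard library are available. Lean on these libraries where they do the work, as an engineer would, in place of code of your own. Each camera call takes 0.05 s, during which the arm holds its last target. There are 200 camera calls.

## Working session

There is one attempt and no reset: what is moved stays moved. The work goes in short steps, Python scripts to look and compute and a tool call to move; the robot and the scene stay as the last step left them, time stands still between calls to the robot, and variables do not carry over. Pictures are saved under pics/ and viewed, about 8 in all and at most 12, crops included, and the job is handed in when it is done.

Besides the shell and the picture viewer there is one more tool, called by a JSON object that holds its "name" and its "arguments", one argument or row to a line. apply_moves: Moves the arm, as the interface text tells. Scaled input: -1 to 1 covers 1000 mm each way for a shift and 60 degrees each way for a turn. Its arguments: {"type":"object","properties":{"increments":{"type":"array","items":{"type":"object","properties":{"x":{"type":"number"},"y":{"type":"number"},"z":{"type":"number"},"roll":{"type":"number"},"grip":{"type":"number"}}}},"newtons":{"type":"number"}},"required":["increments"]}

```bash
mkdir -p pics; ls; cat > h.py <<'E'
import numpy as np,cv2
from scipy.spatial.transform import Rotation as R
from rig import sense,camera,finish_job,search_frame,grip_depth
def Rm(a):
    a=np.array(a,float)
    return a if a.shape==(3,3) else R.from_rotvec(a).as_matrix()
def cloud(p,s=None):
    K=np.array(p["camera_matrix"]);z=p["range_z"];v,u=np.mgrid[:480,:640]
    x=(u-K[0,2])/K[0,0];y=(v-K[1,2])/K[1,1]
    if s is not None:
        r=np.hypot(x,y);k=np.where(r>1e-6,np.tan(np.minimum(r,1.5))/np.maximum(r,1e-6),1);x=x*k;y=y*k
    P=np.stack([x*z,y*z,z],-1)
    if s is None: return P@Rm(p["attitude"]).T+np.array(p["origin"])
    T=np.array(p["tool_from_camera"]);P=P@T[:3,:3].T+T[:3,3]
    return P@Rm(s["tcp_rot"]).T+np.array(s["eef_pos"])
E
python3 - <<'E'
from h import *
s=sense();print(s,grip_depth)
for n in("top","scene"):
    p=camera(n);cv2.imwrite(f"pics/{n}0.png",p["pixels"]);C=cloud(p)
    np.save(n+"C.npy",C)
    print(n,p["origin"],np.array(p["camera_matrix"]).tolist())
    for t in("pin_tool","charger","caddy","well_nominal","filter_slide","socket","jar","sprayer","lug_nut"):
        try:
            for d in search_frame(p,t)[:4]:
                c,r=map(int,d["position"]);print(t,d["position"],round(d["conf"],2),C[r,c].round())
        except Exception as e: print(t,e)
E
```

```text
pics
{'clock': 0.0, 'q': array([ 1.08659711e+00,  3.13428998e-01,  1.49839781e+00, -3.15097385e-07,
        1.33097723e+00, -2.23404542e-01]), 'joint_velocities': array([ 0.0002431 , -0.00077646,  0.00052469, -0.00021065,  0.00074767,
        0.00245534]), 'tau': array([-4.73446671e-04, -4.02217233e+01, -2.52270752e+01,  6.94201095e-02,
        3.53145751e-02, -1.45611925e-04]), 'eef_pos': array([135.27558488, 507.03635207, 238.18659157]), 'tcp_rot': array([ 0.2038398 ,  1.56150351, -0.20562921]), 'ft_force': array([ 0.37417853, -0.21948311, -0.2606474 ]), 'moment': array([ 0.03865408,  0.03138357, -0.05269866]), 'finger_gap': 0.9996067676973587} 18.700000000000003
top [ 311.21295523  -61.2722282  1311.79137738] [[543.6870022007225, 0.0, 317.3375782685], [0.0, 543.6870022007225, 240.07991331085998], [0.0, 0.0, 1.0]]
pin_tool [479.9, 237.3] 0.73 [ 620. -407.   97.]
pin_tool [432.4, 230.2] 0.68 [ 624. -297.  108.]
pin_tool [445.6, 269.2] 0.59 [ 534. -327.  123.]
pin_tool [396.7, 279.6] 0.58 [ 504. -221.  111.]
charger [288.0, 205.3] 0.62 [654.  36. 108.]
caddy [438.3, 307.9] 0.65 [ 459
[... 360 characters left out ...]
 0.56 [408. 137.  34.]
scene [1067.14759694  793.16037168  801.58948981] [[596.257435467812, 0.0, 329.3416331023043], [0.0, 596.257435467812, 236.06887988092734], [0.0, 0.0, 1.0]]
pin_tool [270.0, 173.9] 0.77 [ 538. -324.  100.]
pin_tool [240.2, 198.9] 0.75 [ 637. -282.   87.]
pin_tool [247.3, 157.5] 0.7 [ 539. -449.   87.]
pin_tool [222.4, 175.9] 0.66 [ 624. -412.   79.]
charger [304.1, 296.9] 0.84 [698. 110. 115.]
caddy [293.7, 189.6] 0.69 [ 475. -333.   31.]
well_nominal [369.7, 221.6] 0.39 [ 393. -122.   24.]
filter_slide [316.3, 267.9] 0.72 [631.  40. 102.]
jar [500.4, 330.0] 0.7 [463. 344. 102.]
sprayer [192.8, 182.5] 0.6 [ 726. -329.  134.]
lug_nut [439.6, 291.3] 0.75 [415. 149.  20.]
```

View pics/top0.png

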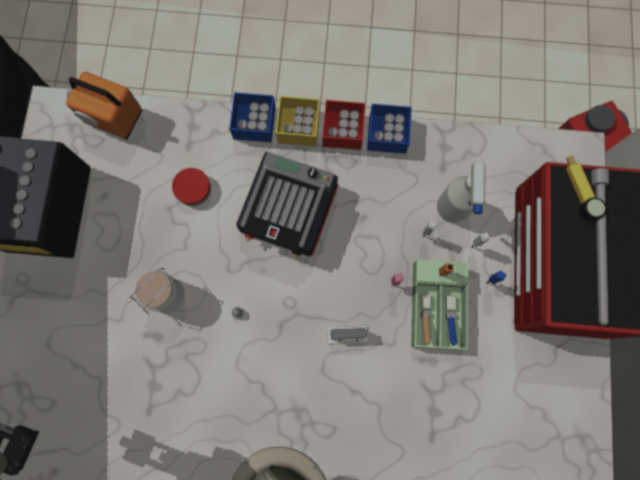

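View pics/scene0.png

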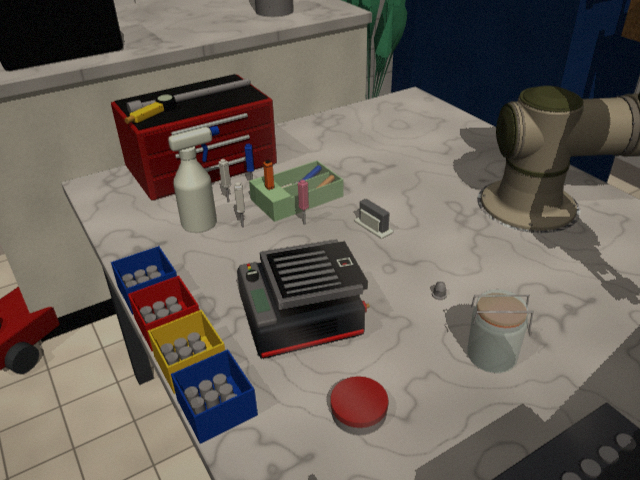

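The top view has five tools of this shape: orange (446,269), in the caddy's end block; white (430,230) and (480,238); pink (397,280); blue (497,277). I choose orange. The charger's well is at about (272,233). Next I measure.

```bash
python3 - <<'E'
from h import *
I=cv2.imread("pics/top0.png");C=np.load("topC.npy")
hsv=cv2.cvtColor(I,cv2.COLOR_BGR2HSV)
v,u=np.mgrid[:480,:640]
g=(hsv[...,0]>40)&(hsv[...,0]<85)&(hsv[...,1]>40)&(u>400)&(u<480)&(v>250)&(v<360)
P=C[g];print("green",g.sum(),P.min(0).round(),P.max(0).round())
r=cv2.minAreaRect(P[P[:,2]>35][:,:2].astype(np.float32));print("caddy rect",r)
e=P[(P[:,2]>51)&(P[:,2]<60)];print("block rect",cv2.minAreaRect(e[:,:2].astype(np.float32)),len(e))
o=(hsv[...,0]<16)&(hsv[...,1]>120)&(u>436)&(u<458)&(v>258)&(v<280)
P=C[o];P=P[P[:,2]>110];print("orange top",len(P),P.mean(0),cv2.minAreaRect(P[:,:2].astype(np.float32)))
m=(u>225)&(u<345)&(v>145)&(v<265)&(C[...,2]>60)
P=C[m];print("charger",cv2.minAreaRect(P[:,:2].astype(np.float32)),cv2.boxPoints(cv2.minAreaRect(P[:,:2].astype(np.float32))))
for pt in((272,226),(265,232),(280,238),(300,240),(255,222),(243,215),(272,233),(300,165),(290,205)):print(pt,C[pt[1],pt[0]].round())
a=cv2.resize(I[250:290,425:475],None,fx=8,fy=8);b=cv2.resize(I[145:265,225:345],None,fx=320/120,fy=320/120)
S=cv2.imread("pics/scene0.png");c=cv2.resize(S[150:220,235:315],None,fx=4.5,fy=320/70)
cv2.imwrite("pics/c1.png",np.hstack([a[:,:400],b[:320,:320]][:2])) 
E
```

```text
green 3432 [ 311. -398.   -6.] [ 565.  -61. 1312.]
caddy rect ((445.4454040527344, -224.49520874023438), (208.67063903808594, 367.5552062988281), 9.84874439239502)
block rect ((464.4806823730469, -335.90594482421875), (198.44383239746094, 120.35575103759766), 1.4186609983444214) 951
orange top 56 [ 535.77820252 -331.79296409  123.33691534] ((537.333984375, -334.0582580566406), (16.20856475830078, 15.588706970214844), 2.231396436691284)
charger ((550.0139770507812, 44.32849884033203), (224.0438690185547, 471.7138671875), 88.44989013671875) [[311.213    -61.272217]
 [782.7543   -74.03265 ]
 [788.81494  149.92921 ]
 [317.27368  162.68965 ]]
(272, 226) [600.  67. 112.]
(265, 232) [585.  81. 114.]
(280, 238) [575.  46. 110.]
(300, 240) [574.   0. 110.]
(255, 222) [605. 105. 118.]
(243, 215) [628. 140.  81.]
(272, 233) [586.  66. 102.]
(300, 165) [761.  19.  86.]
(290, 205) [654.  31. 110.]
```

View pics/c1.png

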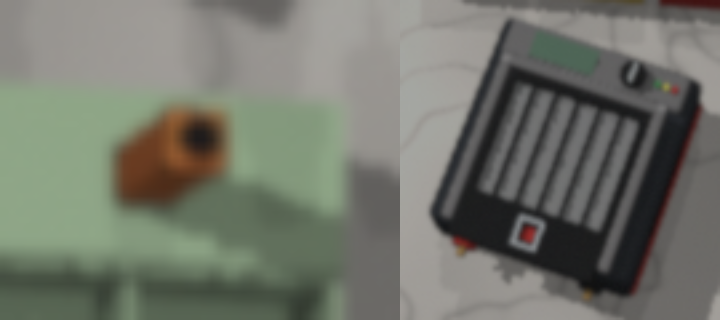

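```bash
cat >> h.py <<'E'
def plan(x,y,z,yaw,s=None):
    """shift/roll (tool units) to put TCP at x,y,z with jaw axis at yaw deg (mod 180)"""
    s=s or sense();M=Rm(s["tcp_rot"]);d=(np.array([x,y,z])-s["eef_pos"])@M/1000
    cur=np.degrees(np.arctan2(M[1,1],M[0,1]));dy=(yaw-cur+90)%180-90
    print("tcp",s["eef_pos"].round(1),"F",s["ft_force"].round(2),"jaw",round(cur,2),"axes",M.round(3).tolist())
    print("shift",d.round(4),"roll",round(-dy/60,4),"roll alt",round((-dy+180*np.sign(dy))/60,3),"q6",s["q"][5].round(2))
E
python3 -c "
from h import *
plan(536,-334,210,1.5)"
```

```text
tcp [135.4 507.2 238.7] F [-0.02 -0.14 -0.11] jaw 75.06 axes [[-0.0, 0.258, 0.966], [-0.0, 0.966, -0.258], [-1.0, -0.0, -0.0]]
shift [ 0.0287 -0.7095  0.604 ] roll 1.226 roll alt -1.774 q6 -0.22
```

{"name": "apply_moves", "arguments": {
  "increments": [
    {"x":0,"y":-0.355,"z":0.302,"roll":0.6,"grip":1},
    {"x":0,"y":-0.355,"z":0.302,"roll":0.6,"grip":1},
    {"x":0,"y":-0.355,"z":0.302,"roll":0.6,"grip":1},
    {"x":0,"y":-0.355,"z":0.302,"roll":0.6,"grip":1},
    {"x":0,"y":-0.355,"z":0.302,"roll":0.6,"grip":1},
    {"x":0,"y":-0.355,"z":0.302,"roll":0.6,"grip":1},
    {"x":0,"y":-0.355,"z":0.302,"roll":0.6,"grip":1},
    {"x":0,"y":-0.355,"z":0.302,"roll":0.6,"grip":1}
  ]
}}

```text
clock: 2.0
eef_pos: [336.4, 83.9, 238.9]
tcp_rot: [0.697, 1.455, -0.697]
ft_force: [-0.1, 0.4, -0.4]
finger_gap: 0.999
```

```bash
python3 -c "
from h import *
plan(536,-334,210,1.5)"
```

```text
tcp [336.4  83.9 238.9] F [-0.15  0.44 -0.41] jaw 38.86 axes [[0.001, 0.779, 0.627], [-0.0, 0.627, -0.779], [-1.0, 0.0, 0.001]]
shift [ 0.0292 -0.1069  0.4506] roll 0.6227 roll alt -2.377 q6 -0.78
```

{"name": "apply_moves", "arguments": {
  "increments": [
    {"x":0,"y":-0.107,"z":0.45,"roll":0.623},
    {"x":0,"y":-0.107,"z":0.45,"roll":0.623},
    {"x":0,"y":-0.107,"z":0.45,"roll":0.623},
    {"x":0,"y":-0.107,"z":0.45,"roll":0.623},
    {"x":0,"y":-0.107,"z":0.45,"roll":0.623},
    {"x":0,"y":-0.107,"z":0.45,"roll":0.623},
    {"x":0,"y":-0.107,"z":0.45,"roll":0.623},
    {"x":0.029,"y":-0.107,"z":0.45,"roll":0.623}
  ]
}}

```text
invalid input
```

```bash
python3 - <<'E'
from h import *
s=sense();p=camera("wrist");I=p["pixels"];C=cloud(p,s)
print(s["eef_pos"],s["q"].round(2),p["camera_matrix"].tolist());print(p["tool_from_camera"].round(3).tolist())
cv2.imwrite("pics/w1.png",I)
hsv=cv2.cvtColor(I,cv2.COLOR_BGR2HSV)
o=(hsv[...,0]<18)&(hsv[...,1]>110)&(abs(C[...,2]-123)<6)&(np.hypot(C[...,0]-536,C[...,1]+334)<30)
P=C[o];print(len(P),P.mean(0) if len(P) else 0, cv2.minAreaRect(P[:,:2].astype(np.float32)) if len(P)>3 else 0)
g=(hsv[...,0]>40)&(hsv[...,0]<85)&(hsv[...,1]>40)&(abs(C[...,2]-55)<5)&(C[...,0]>480)&(C[...,0]<580)&(C[...,1]<-260)&(C[...,1]>-410)
P=C[g];print("block",P[:,2].mean(),cv2.minAreaRect(P[:,:2].astype(np.float32)))
E
```

```text
[336.44154424  83.9228289  238.92663922] [-0.1  -0.1   1.96 -0.    1.28 -0.78] [[371.64829954431775, 0.0, 316.83594005615356], [0.0, 371.64829954431775, 240.24682482917027], [0.0, 0.0, 1.0]]
[[0.0, -0.273, 0.962, -145.674], [1.0, -0.001, -0.0, -0.333], [0.001, 0.962, 0.273, -70.546], [0.0, 0.0, 0.0, 1.0]]
0 0 0
block nan ((0.0, 0.0), (0.0, 0.0), 0.0)<stdin>:9: RuntimeWarning: Mean of empty slice.
  ret = ret.dtype.type(ret / rcount)
```

View pics/w1.png

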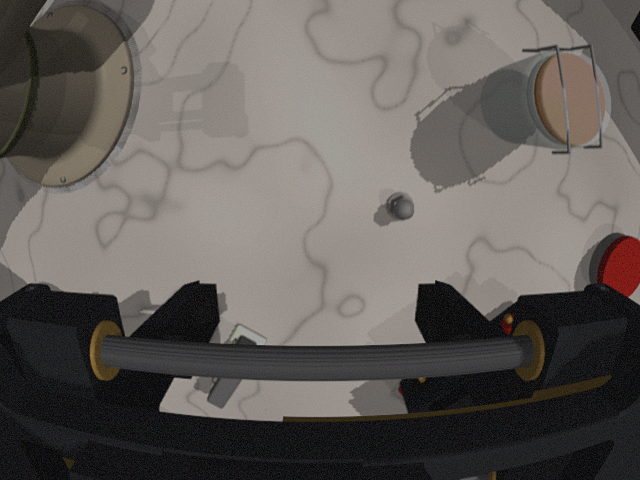

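The picture was taken before the move, since the rows without a grip value were refused: it shows the shelf between the fingers, with the nut at (400,207). I'll resend with grip included.

{"name": "apply_moves", "arguments": {
  "increments": [
    {"x":0,"y":-0.107,"z":0.45,"roll":0.623,"grip":1},
    {"x":0,"y":-0.107,"z":0.45,"roll":0.623,"grip":1},
    {"x":0,"y":-0.107,"z":0.45,"roll":0.623,"grip":1},
    {"x":0,"y":-0.107,"z":0.45,"roll":0.623,"grip":1},
    {"x":0,"y":-0.107,"z":0.45,"roll":0.623,"grip":1},
    {"x":0,"y":-0.107,"z":0.45,"roll":0.623,"grip":1},
    {"x":0,"y":-0.107,"z":0.45,"roll":0.623,"grip":1},
    {"x":0.029,"y":-0.107,"z":0.45,"roll":0.623,"grip":1}
  ]
}}

```text
clock: 3.05
eef_pos: [537.5, -332.9, 210.2]
tcp_rot: [1.188, 1.218, -1.188]
ft_force: [0.6, 0.3, 0.3]
finger_gap: 1.002
```

```bash
cat > pin.py <<'E'
from h import *
import sys
s=sense();p=camera("wrist");I=p["pixels"];C=cloud(p,s)
print(s["eef_pos"],s["q"].round(2))
cv2.imwrite(sys.argv[1],I)
for d in search_frame(p,"pin_tool")[:5]:
    c,r=map(int,d["position"]);print(d["position"],d["conf"],C[r,c].round(),I[r,c])
hsv=cv2.cvtColor(I,cv2.COLOR_BGR2HSV)
o=(hsv[...,0]<18)&(hsv[...,1]>110)&(np.hypot(C[...,0]-536,C[...,1]+334)<35)&(C[...,2]>60)
P=C[o];print(len(P),np.percentile(P[:,2],[2,50,98]) if len(P) else 0)
T=P[P[:,2]>np.percentile(P[:,2],95)-3]
print("top",T.mean(0),cv2.minAreaRect(T[:,:2].astype(np.float32)));print("all",cv2.minAreaRect(P[:,:2].astype(np.float32)))
g=(hsv[...,0]>40)&(hsv[...,0]<85)&(hsv[...,1]>40)&(abs(C[...,2]-55)<5)&(C[...,0]>480)&(C[...,0]<580)&(C[...,1]<-260)&(C[...,1]>-410)
P=C[g];print("block",P[:,2].mean(),cv2.minAreaRect(P[:,:2].astype(np.float32)))
E
python3 pin.py pics/w2.png
```

```text
[ 537.51969757 -332.93613468  210.15591692] [-0.74  0.57  1.19 -0.    1.38 -0.77]
[276.4, 83.3] 0.96 [ 508. -228.  116.] [131 107 175]
[318.1, 240.3] 0.91 [ 538. -328.  125.] [ 23  90 154]
[403.0, 319.6] 0.73 [ 611. -406.   85.] [102 109 111]
[445.9, 188.0] 0.63 [ 624. -292.  113.] [76 84 89]
[308.1, 343.1] 0.57 [ 532. -444.   63.] [97 50 23]
1023 [ 64.49567489 123.14208298 314.76572051]
top [ 544.06146321 -312.56636896  305.14884555] ((537.7809448242188, -311.6842346191406), (53.163185119628906, 7.401442527770996), 1.6214731931686401)
all ((538.5257568359375, -325.3577575683594), (52.99827575683594, 34.441505432128906), 3.2614283561706543)
block 54.5719845900789 ((521.4575805664062, -334.0644226074219), (82.8693618774414, 119.82255554199219), 1.4933274984359741)
```

View pics/w2.png

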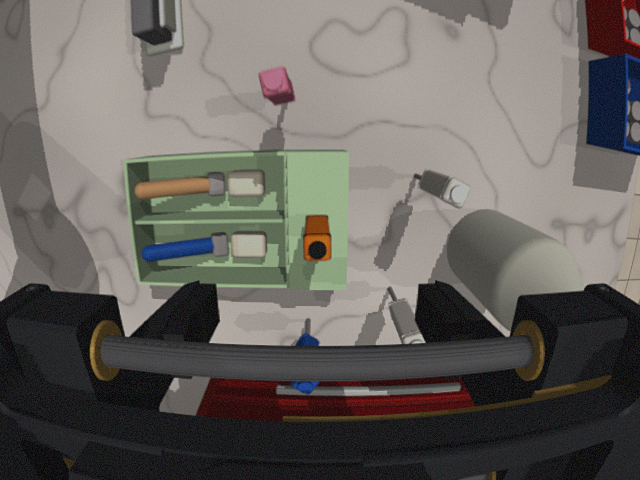

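The orange tool stands in the caddy's end block, its top at about (318,248), square to the gripper. Next I refine its centre.

```bash
python3 - <<'E'
from h import *
s=sense();p=camera("wrist");C=cloud(p,s)
m=(np.hypot(C[...,0]-538,C[...,1]+332)<30)&(C[...,2]>118)&(C[...,2]<130)
P=C[m];print(len(P),P.mean(0),cv2.minAreaRect(P[:,:2].astype(np.float32)),P.min(0),P.max(0))
m=(np.hypot(C[...,0]-538,C[...,1]+325)<30)&(C[...,2]>60)&(C[...,2]<118)
P=C[m];r=cv2.minAreaRect(P[:,:2].astype(np.float32));print(len(P),r)
plan(538,-334,85,1.5)
E
```

```text
794 [ 536.77810421 -332.56355437  124.94449361] ((536.7617797851562, -334.10382080078125), (18.642580032348633, 18.199308395385742), 2.531157970428467) [ 527.53100614 -343.54885323  118.05915472] [ 546.29799612 -324.66199367  129.63475261]
462 ((540.6611328125, -329.8070373535156), (13.466046333312988, 24.924564361572266), 52.487693786621094)
tcp [ 535.9 -329.8  208.1] F [-0.41 -0.52  0.27] jaw 1.65 axes [[-0.003, 1.0, 0.029], [0.003, 0.029, -1.0], [-1.0, -0.003, -0.003]]
shift [0.123  0.0023 0.0045] roll 0.0026 roll alt -2.997 q6 -0.77
```

{"name": "apply_moves", "arguments": {
  "increments": [
    {"x":0.04,"y":0,"z":0,"roll":0,"grip":1},
    {"x":0.04,"y":0,"z":0,"roll":0,"grip":1},
    {"x":0.04,"y":0,"z":0,"roll":0,"grip":1},
    {"x":0.04,"y":0,"z":0,"roll":0,"grip":1}
  ]
}}

```text
clock: 3.7
eef_pos: [536.6, -330.5, 171.8]
tcp_rot: [1.187, 1.22, -1.187]
ft_force: [0.4, 0.2, -1.3]
finger_gap: 0.996
```

```bash
python3 - <<'E'
from h import *
for i in range(2):
    s=sense();p=camera("wrist");C=cloud(p,s)
    m=(np.hypot(C[...,0]-538,C[...,1]+332)<30)&(C[...,2]>118)&(C[...,2]<130)
    P=C[m];print(len(P),P.mean(0),cv2.minAreaRect(P[:,:2].astype(np.float32)))
    plan(537,-334,85,2)
E
```

```text
1031 [ 536.78528196 -332.14001917  124.91932614] ((536.7507934570312, -333.7450866699219), (18.35359764099121, 18.27257537841797), 2.3731093406677246)
tcp [ 536.5 -330.5  171.4] F [ 0.17 -0.4  -0.83] jaw 1.69 axes [[0.002, 1.0, 0.03], [-0.002, 0.03, -1.0], [-1.0, 0.002, 0.002]]
shift [0.0864 0.0002 0.0034] roll -0.0051 roll alt 2.995 q6 -0.77
1026 [ 536.79661715 -331.99396149  124.9623545 ] ((536.7176513671875, -333.6914978027344), (18.176645278930664, 18.331161499023438), 2.6970055103302)
tcp [ 536.4 -330.5  170.9] F [0.21 0.03 0.46] jaw 1.68 axes [[0.001, 1.0, 0.029], [-0.001, 0.029, -1.0], [-1.0, 0.001, 0.001]]
shift [0.0859 0.0004 0.0034] roll -0.0053 roll alt 2.995 q6 -0.77
```

{"name": "apply_moves", "arguments": {
  "increments": [
    {"x":0.03,"y":0.0003,"z":0.0033,"roll":-0.01,"grip":1},
    {"x":0.06,"y":0.0003,"z":0.0033,"roll":-0.01,"grip":1},
    {"x":0.086,"y":0.0003,"z":0.0033,"roll":-0.01,"grip":1},
    {"x":0.086,"y":0.0003,"z":0.0033,"roll":-0.01,"grip":1},
    {"x":0.086,"y":0.0003,"z":0.0033,"roll":-0.01,"grip":1}
  ]
}}

```text
clock: 4.42
eef_pos: [537.0, -334.2, 85.2]
tcp_rot: [1.18, 1.226, -1.179]
ft_force: [-0.3, 0.1, 0.1]
finger_gap: 1.001
```

{"name": "apply_moves", "arguments": {
  "increments": [
    {"x":0,"y":0,"z":0,"roll":0,"grip":0},
    {"x":0,"y":0,"z":0,"roll":0,"grip":0},
    {"x":0,"y":0,"z":0,"roll":0,"grip":0},
    {"x":0,"y":0,"z":0,"roll":0,"grip":0},
    {"x":0,"y":0,"z":0,"roll":0,"grip":0},
    {"x":0,"y":0,"z":0,"roll":0,"grip":0},
    {"x":0,"y":0,"z":0,"roll":0,"grip":0},
    {"x":0,"y":0,"z":0,"roll":0,"grip":0}
  ],
  "newtons": 35
}}

```text
clock: 5.42
eef_pos: [536.5, -333.8, 83.7]
tcp_rot: [1.18, 1.228, -1.18]
ft_force: [0.3, 0.8, -0.3]
finger_gap: 0.201
```

```bash
python3 -c "
from h import *
for i in range(3): plan(600,70,200,-17); camera('top')
print(sense()['finger_gap'])"
```

```text
tcp [ 536.5 -333.8   83.7] F [ 0.3   0.79 -0.34] jaw 2.27 axes [[0.0, 0.999, 0.04], [-0.0, 0.04, -0.999], [-1.0, 0.0, 0.0]]
shift [-0.1163  0.0795 -0.4009] roll 0.3212 roll alt -2.679 q6 -0.78
tcp [ 536.5 -333.8   83.7] F [-0.36 -0.72 -0.21] jaw 2.28 axes [[0.0, 0.999, 0.04], [-0.0, 0.04, -0.999], [-1.0, 0.0, 0.0]]
shift [-0.1163  0.0795 -0.4009] roll 0.3213 roll alt -2.679 q6 -0.78
tcp [ 536.5 -333.8   83.7] F [0.41 0.08 0.12] jaw 2.28 axes [[0.0, 0.999, 0.04], [-0.0, 0.04, -0.999], [-1.0, 0.0, 0.0]]
shift [-0.1163  0.0795 -0.4009] roll 0.3213 roll alt -2.679 q6 -0.78
0.2016160347888124
```

{"name": "apply_moves", "arguments": {
  "increments": [
    {"x":-0.04,"y":0,"z":0,"roll":0,"grip":0},
    {"x":-0.09,"y":0,"z":0,"roll":0,"grip":0},
    {"x":-0.13,"y":0,"z":0,"roll":0,"grip":0},
    {"x":-0.13,"y":0,"z":0,"roll":0,"grip":0},
    {"x":-0.13,"y":0,"z":0,"roll":0,"grip":0}
  ]
}}

```text
clock: 6.2
eef_pos: [536.1, -333.4, 212.3]
tcp_rot: [1.18, 1.23, -1.18]
ft_force: [0.7, 0.2, -0.9]
finger_gap: 0.204
```

```bash
python3 -c "
from h import *
plan(626,55,216,-17)
C=np.load('topC.npy')
v,u=np.mgrid[:480,:640]
m=(u>225)&(u<345)&(v>145)&(v<265)&(C[...,2]>60)&(C[...,2]<125)
P=C[m];r=cv2.minAreaRect(P[:,:2].astype(np.float32));print(r)"
```

```text
tcp [ 536.1 -333.4  212.3] F [ 0.7   0.19 -0.86] jaw 2.28 axes [[-0.002, 0.999, 0.04], [0.001, 0.04, -0.999], [-1.0, -0.002, -0.002]]
shift [-0.0033  0.1052 -0.3845] roll 0.3213 roll alt -2.679 q6 -0.78
((665.568603515625, 42.6785888671875), (191.89642333984375, 209.9701385498047), 75.90943908691406)
```

{"name": "apply_moves", "arguments": {
  "increments": [
    {"x":-0.003,"y":0.013,"z":-0.048,"roll":0.1,"grip":0},
    {"x":-0.003,"y":0.026,"z":-0.096,"roll":0.2,"grip":0},
    {"x":-0.003,"y":0.039,"z":-0.144,"roll":0.273,"grip":0},
    {"x":-0.003,"y":0.053,"z":-0.192,"roll":0.273,"grip":0},
    {"x":-0.003,"y":0.066,"z":-0.24,"roll":0.273,"grip":0},
    {"x":-0.003,"y":0.079,"z":-0.288,"roll":0.273,"grip":0},
    {"x":-0.003,"y":0.092,"z":-0.336,"roll":0.273,"grip":0},
    {"x":-0.003,"y":0.105,"z":-0.384,"roll":0.273,"grip":0}
  ]
}}

```text
clock: 7.2
eef_pos: [625.8, 55.7, 214.8]
tcp_rot: [1.387, 1.085, -1.391]
ft_force: [-0.0, -0.3, -0.8]
finger_gap: 0.2
```

{"name": "apply_moves", "arguments": {
  "increments": [
    {"x":0,"y":0,"z":0,"roll":0,"grip":0},
    {"x":0,"y":0,"z":0,"roll":0,"grip":0},
    {"x":0,"y":0,"z":0,"roll":0,"grip":0},
    {"x":0,"y":0,"z":0,"roll":0,"grip":0}
  ]
}}

```text
clock: 7.7
eef_pos: [626.1, 53.1, 216.6]
tcp_rot: [1.389, 1.082, -1.389]
ft_force: [-0.8, 0.3, -0.0]
finger_gap: 0.205
```

```bash
python3 - <<'E'
from h import *
for i in range(3):s=sense();p=camera("wrist")
C=cloud(p,s);I=p["pixels"];np.save("wC.npy",C);cv2.imwrite("pics/w3.png",I)
print(s["eef_pos"],s["ft_force"])
for t in("well_nominal","filter_slide"):
    for d in search_frame(p,t)[:3]:
        c,r=map(int,d["position"]);print(t,d["position"],d["conf"],C[r,c].round(1))
h=cv2.cvtColor(I,cv2.COLOR_BGR2HSV)
b=((h[...,0]<8)|(h[...,0]>172))&(h[...,1]>130)&(np.hypot(C[...,0]-588,C[...,1]-66)<30)&(C[...,2]>85)
P=C[b];print("button",len(P),P.mean(0) if len(P) else 0)
if len(P):print(cv2.minAreaRect(P[:,:2].astype(np.float32)))
w=(h[...,1]<60)&(h[...,2]>130)&(np.hypot(C[...,0]-588,C[...,1]-66)<30)&(C[...,2]>85)&(C[...,2]<125)
P=C[w];print("white",len(P),P.mean(0) if len(P) else 0)
if len(P):print(cv2.minAreaRect(P[:,:2].astype(np.float32)))
E
```

```text
[626.09996311  53.45640551 216.73386473] [-0.15218713 -0.15222484 -1.1577899 ]
well_nominal [364.6, 200.7] 0.74 [664.2  71.2 104.8]
button 265 [583.48222452  64.94809406 108.78262699]
((588.3959350585938, 63.5174560546875), (15.078289031982422, 56.082908630371094), 67.7777328491211)
white 992 [595.0424291   62.93378082 108.63765947]
((592.5090942382812, 68.93943786621094), (42.14917755126953, 53.152076721191406), 67.07706451416016)
```

View pics/w3.png

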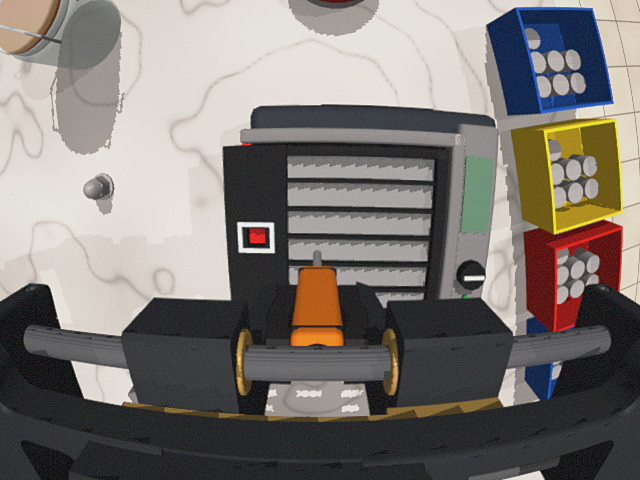

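The well's white outline runs from (237,222) to (274,254), with the red button inside it; the pin tip is at about (317,252). Now I fit the bar plane and well centre.

```bash
python3 - <<'E'
from h import *
C=np.load("wC.npy");I=cv2.imread("pics/w3.png");h=cv2.cvtColor(I,cv2.COLOR_BGR2HSV)
v,u=np.mgrid[:480,:640]
box=(u>232)&(u<280)&(v>217)&(v<259)
W=box&(h[...,2]>150)&(h[...,1]<70)
n,l,st,ce=cv2.connectedComponentsWithStats(W.astype(np.uint8));k=1+st[1:,4].argmax();print(st[k],ce[k])
P=C[l==k];print("white z",np.percentile(P[:,2],[5,50,95]))
r=cv2.minAreaRect(P[:,:2].astype(np.float32));print("rim rect",r,P.mean(0))
# rim centre by ray: use quad in pixels w/ undistorted bar plane
B=(u>230)&(u<280)&(v>155)&(v<212)
Q=C[B];A=np.c_[Q[:,:2],np.ones(len(Q))];c,*_=np.linalg.lstsq(A,Q[:,2],rcond=None);print("bar plane",c,"resid",(Q[:,2]-A@c).std(),Q.mean(0))
yaw=np.radians(-14.1)
for name,(a0,a1,b0,b1) in dict(padframe=(290,430,150,160),leftrail=(255,440,133,140),frontedge=(222,226,150,215),strip=(468,485,160,230)).items():
    m=(u>a0)&(u<a1)&(v>b0)&(v<b1);Q=C[m];print(name,np.median(Q,0).round(1))
m=(u>255)&(u<440)&(v>133)&(v<139);Q=C[m];d=np.polyfit(Q[:,0],Q[:,1],1);print("rail yaw",np.degrees(np.arctan(d[0])));e=np.polyfit(Q[:,0]*np.cos(yaw)+Q[:,1]*np.sin(yaw),Q[:,2],1);print("rail slope",e[0],len(Q))
print("bar slope along charger x",c[0]*np.cos(yaw)+c[1]*np.sin(yaw))
for w in((316,252),(317,256),(317,262)):print("pin",w,C[w[1],w[0]].round(1))
E
```

```text
[237 222  38  31 538] [255.32527881 237.28810409]
white z [110.85906885 112.17178624 113.49397509]
rim rect ((602.3741455078125, 92.08097839355469), (94.3121337890625, 31.908987045288086), 54.949989318847656) [583.9044753   65.68926016 113.07902584]
bar plane [ 5.33272321e-01  1.23015277e-01 -2.16609039e+02] resid 16.173902588200114 [594.2649224  102.18332665 112.86610602]
padframe [667.6 103.4 113.7]
leftrail [662.1 117.5 114.3]
frontedge [572.5 108.6 110.5]
strip [754.4  52.2  91.2]
rail yaw -13.301737034118672
rail slope 0.0298015758751418 920
bar slope along charger x 0.48723753233812495
pin (316, 252) [625.4  55.5 147.8]
pin (317, 256) [626.   55.4 155.6]
pin (317, 262) [626.1  55.7 167.3]
```

```bash
python3 - <<'E'
from h import *
C=np.load("wC.npy");I=cv2.imread("pics/w3.png");h=cv2.cvtColor(I,cv2.COLOR_BGR2HSV)
v,u=np.mgrid[:480,:640]
W=(u>232)&(u<280)&(v>217)&(v<259)&(h[...,2]>150)&(h[...,1]<70)&(abs(C[...,2]-112)<3)
P=C[W];print(len(P),P.mean(0),cv2.minAreaRect(P[:,:2].astype(np.float32)))
yaw=np.radians(-13.5);ex=np.array([np.cos(yaw),np.sin(yaw)]);ey=np.array([-ex[1],ex[0]])
def fit(m,n):
    Q=C[m]
    for _ in range(6):
        A=np.c_[Q[:,:2]@ex,Q[:,:2]@ey,np.ones(len(Q))];c,*_=np.linalg.lstsq(A,Q[:,2],rcond=None);r=Q[:,2]-A@c;Q=Q[abs(r-np.median(r))<max(2*np.median(abs(r)),.8)]
    print(n,len(Q),c[:2].round(4),"at",Q.mean(0).round(1),"z at rim",c@np.r_[P.mean(0)[:2]@ex,P.mean(0)[:2]@ey,1]);return Q
fit((u>228)&(u<282)&(v>155)&(v<215),"bar");fit((u>228)&(u<282)&(v>150)&(v<295)&~((u>232)&(u<280)&(v>217)&(v<259)),"bar2")
Q=fit((u>255)&(u<440)&(v>131)&(v<141),"rail")
fit((u>465)&(u<490)&(v>160)&(v<235),"strip")
print("rail yaw",np.degrees(np.arctan(np.polyfit(Q[:,0],Q[:,1],1)[0])))
# bar front edge yaw
E=C[150:218,218:240]
pts=np.array([row[np.argmax((row[:,2]>106)&(row[:,2]<118))] for row in E]);pts=pts[(pts[:,2]>106)]
k=np.polyfit(pts[:,1],pts[:,0],1);print("front edge yaw",-np.degrees(np.arctan(k[0])),len(pts))
d=P.mean(0)[:2];plan(d[0],d[1],200,-13.5)
E
```

```text
536 [583.68577316  65.48092597 112.14870044] ((583.8035278320312, 65.3575210571289), (22.77239227294922, 26.41713523864746), 75.26683807373047)
bar 2042 [0.0503 0.0056] at [593.8 101.2 111.7] z at rim 111.40395858222824
bar2 4128 [ 0.045  -0.0011] at [586.4  81.1 111.6] z at rim 111.66449305043909
rail 1141 [ 0.0402 -0.0591] at [663.  118.2 114.3] z at rim 115.82238717496543
strip 1242 [-0.007   0.0004] at [754.9  50.1  91.2] z at rim 92.40859429666534
rail yaw -13.570223368977688
front edge yaw -14.186334770215547 68
tcp [626.1  53.9 216.8] F [ 0.7   0.02 -0.37] jaw -14.12 axes [[0.0, 0.97, -0.244], [-0.0, -0.244, -0.97], [-1.0, 0.0, 0.0]]
shift [ 0.0168 -0.044  -0.0009] roll -0.0103 roll alt 2.99 q6 0.15
```

{"name": "apply_moves", "arguments": {
  "increments": [
    {"x":0,"y":-0.022,"z":-0.001,"roll":0,"grip":0},
    {"x":0,"y":-0.044,"z":-0.001,"roll":0,"grip":0},
    {"x":0.01,"y":-0.044,"z":-0.001,"roll":0,"grip":0},
    {"x":0.02,"y":-0.044,"z":-0.001,"roll":0,"grip":0},
    {"x":0.02,"y":-0.044,"z":-0.001,"roll":0,"grip":0},
    {"x":0.02,"y":-0.044,"z":-0.001,"roll":0,"grip":0},
    {"x":0.02,"y":-0.044,"z":-0.001,"roll":0,"grip":0}
  ]
}}

```text
clock: 8.82
eef_pos: [584.0, 65.7, 196.9]
tcp_rot: [1.388, 1.082, -1.388]
ft_force: [-0.7, -0.8, -1.4]
finger_gap: 0.201
```

```bash
python3 - <<'E'
from h import *
F=[]
for i in range(4):s=sense();F.append(s["ft_force"]);p=camera("wrist")
C=cloud(p,s);I=p["pixels"]
print("F",np.mean(F,0),np.std(F,0))
plan(583.7,65.4,190,-14,s)
T=np.array(p["tool_from_camera"]);K=p["camera_matrix"];M=Rm(s["tcp_rot"])
def proj(w):
    t=M.T@(np.array(w)-s["eef_pos"]);q=T[:3,:3].T@(t-T[:3,3]);th=np.arctan2(np.hypot(q[0],q[1]),q[2]);a=np.arctan2(q[1],q[0]);return np.array([K[0,2]+K[0,0]*th*np.cos(a),K[1,2]+K[1,1]*th*np.sin(a)])
tip=s["eef_pos"]+M[:,0]*73.7
print("tip",tip,proj(tip),"rim",proj([583.7,65.4,111]))
h=cv2.cvtColor(I,cv2.COLOR_BGR2HSV);v,u=np.mgrid[:480,:640]
W=(h[...,2]>150)&(h[...,1]<70)&(abs(C[...,2]-112)<3)&(np.hypot(C[...,0]-584,C[...,1]-65)<20);P=C[W];print(len(P),P.mean(0),cv2.minAreaRect(P[:,:2].astype(np.float32)))
c=proj([583.7,65.4,111]).astype(int);cv2.imwrite("pics/w4.png",cv2.resize(I[c[1]-50:c[1]+50,c[0]-60:c[0]+60],None,fx=6,fy=6,interpolation=cv2.INTER_CUBIC));print(c)
E
```

```text
F [-0.34225885 -0.29981988 -0.70192904] [0.31455221 0.86031257 0.41230315]
tcp [583.8  65.8 196.9] F [-0.06 -0.39 -0.6 ] jaw -14.1 axes [[0.0, 0.97, -0.244], [-0.0, -0.244, -0.97], [-1.0, 0.0, -0.0]]
shift [ 0.0069 -0.      0.0004] roll -0.0017 roll alt 2.998 q6 0.16
tip [583.84323007  65.78233798 123.17944716] [317.93749881 252.52821804] rim [317.79960981 247.43652535]
575 [583.95909606  66.51353973 112.08676342] ((583.8614501953125, 65.45136260986328), (22.36261558532715, 26.1892147064209), 74.96375274658203)
[317 247]
```

View pics/w4.png

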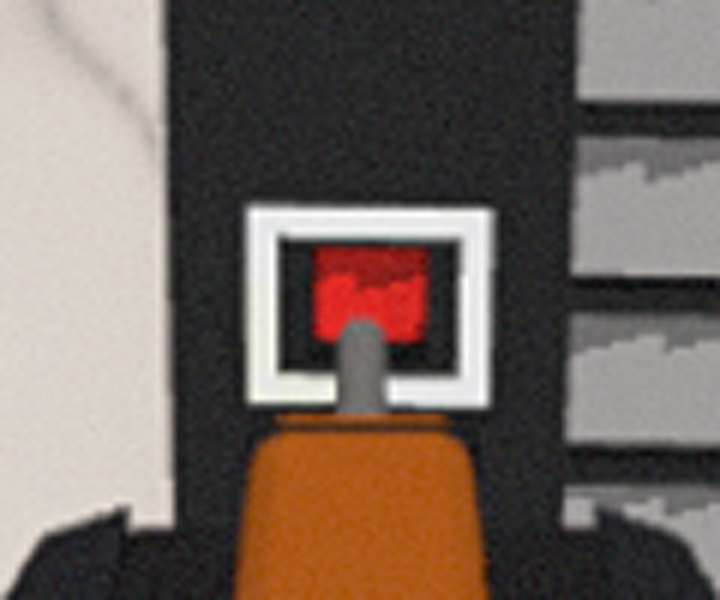

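The pin is centred over the well to within about 1 mm (pin at x 362, hole centre at 369 in the crop). I'll descend and feel for the button.

{"name": "apply_moves", "arguments": {
  "increments": [
    {"x":0.004,"y":0.0005,"z":0,"roll":0,"grip":0},
    {"x":0.008,"y":0.0005,"z":0,"roll":0,"grip":0},
    {"x":0.012,"y":0.0005,"z":0,"roll":0,"grip":0},
    {"x":0.015,"y":0.0005,"z":0,"roll":0,"grip":0},
    {"x":0.015,"y":0.0005,"z":0,"roll":0,"grip":0},
    {"x":0.015,"y":0.0005,"z":0,"roll":0,"grip":0}
  ]
}}

```text
clock: 9.78
eef_pos: [584.3, 65.7, 181.8]
tcp_rot: [1.388, 1.082, -1.388]
ft_force: [0.2, -0.5, -0.2]
finger_gap: 0.2
```

```bash
cat > f.py <<'E'
from h import *
F=[];X=[]
for i in range(6):
    s=sense();F.append(s["ft_force"]);X.append(s["eef_pos"]);camera("top")
y=np.radians(-14.1);e=np.array([np.cos(y),np.sin(y),0]);F=np.mean(F,0)+[.34,.3,.7]
print("TCP",np.mean(X,0).round(2),"s",round((np.mean(X,0)-[583.8,65.8,0])@e,2),"lat",round((np.mean(X,0)-[583.8,65.8,0])@[-e[1],e[0],0],2),"F along/lat/z",(F@e).round(2),(F@[-e[1],e[0],0]).round(2),F[2].round(2),"t",s["clock"],"gap",s["finger_gap"].round(3))
E
python3 f.py
```

```text
Traceback (most recent call last):
  File "f.py", line 6, in <module>
    print("TCP",np.mean(X,0).round(2),"s",round((np.mean(X,0)-[583.8,65.8,0])@e,2),"lat",round((np.mean(X,0)-[583.8,65.8,0])@[-e[1],e[0],0],2),"F along/lat/z",(F@e).round(2),(F@[-e[1],e[0],0]).round(2),F[2].round(2),"t",s["clock"],"gap",s["finger_gap"].round(3))
                                                                                                                                                                                                                                             ^^^^^^^^^^^^^^^^^^^^^
AttributeError: 'float' object has no attribute 'round'
```

```bash
sed -i 's/s\["finger_gap"\].round(3)/s["finger_gap"]/' f.py; python3 f.py
```

```text
TCP [584.21  65.67 181.75] s 0.43 lat -0.02 F along/lat/z 0.22 0.67 0.01 t 10.325 gap 0.20315915974482254
```

{"name": "apply_moves", "arguments": {
  "increments": [
    {"x":0.001,"y":0,"z":0,"roll":0,"grip":0},
    {"x":0.002,"y":0,"z":0,"roll":0,"grip":0},
    {"x":0.003,"y":0,"z":0,"roll":0,"grip":0},
    {"x":0.004,"y":0,"z":0,"roll":0,"grip":0},
    {"x":0.004,"y":0,"z":0,"roll":0,"grip":0},
    {"x":0.004,"y":0,"z":0,"roll":0,"grip":0}
  ]
}}

```text
clock: 11.12
eef_pos: [584.3, 65.7, 178.0]
tcp_rot: [1.388, 1.082, -1.388]
ft_force: [0.5, 0.3, 2.4]
finger_gap: 0.206
```

```bash
python3 f.py
```

```text
TCP [584.25  65.69 177.9 ] s 0.47 lat 0.0 F along/lat/z -0.4 0.22 3.68 t 11.375 gap 0.20341370267521428
```

{"name": "apply_moves", "arguments": {
  "increments": [
    {"x":0.001,"y":0,"z":0,"roll":0,"grip":0},
    {"x":0.002,"y":0,"z":0,"roll":0,"grip":0},
    {"x":0.003,"y":0,"z":0,"roll":0,"grip":0},
    {"x":0.003,"y":0,"z":0,"roll":0,"grip":0},
    {"x":0.003,"y":0,"z":0,"roll":0,"grip":0}
  ]
}}

```text
clock: 12.05
eef_pos: [584.4, 65.7, 175.0]
tcp_rot: [1.388, 1.082, -1.388]
ft_force: [-0.9, 0.6, 5.5]
finger_gap: 0.202
```

```bash
python3 f.py
```

```text
TCP [584.35  65.67 174.96] s 0.56 lat 0.01 F along/lat/z -0.52 0.38 5.74 t 12.3 gap 0.20349821269708035
```

{"name": "apply_moves", "arguments": {
  "increments": [
    {"x":0.0007,"y":0,"z":0,"roll":0,"grip":0},
    {"x":0.0014,"y":0,"z":0,"roll":0,"grip":0},
    {"x":0.002,"y":0,"z":0,"roll":0,"grip":0},
    {"x":0.002,"y":0,"z":0,"roll":0,"grip":0},
    {"x":0.002,"y":0,"z":0,"roll":0,"grip":0}
  ]
}}

```text
clock: 12.98
eef_pos: [584.4, 65.7, 173.4]
tcp_rot: [1.389, 1.082, -1.387]
ft_force: [-2.2, -0.7, 7.6]
finger_gap: 0.201
```

```bash
python3 f.py
```

```text
TCP [584.45  65.67 173.4 ] s 0.66 lat 0.03 F along/lat/z -1.17 -0.2 8.66 t 13.225 gap 0.19908241756912975
```

The button is on its stop: 8.7 N and no longer sinking. Now I slide it along the measured slope of about 0.045.

{"name": "apply_moves", "arguments": {
  "increments": [
    {"x":0,"y":-0.001,"z":0,"roll":0,"grip":0},
    {"x":0.0001,"y":-0.002,"z":0,"roll":0,"grip":0},
    {"x":0.0001,"y":-0.003,"z":0,"roll":0,"grip":0},
    {"x":0.0002,"y":-0.004,"z":0,"roll":0,"grip":0},
    {"x":0.0002,"y":-0.005,"z":0,"roll":0,"grip":0},
    {"x":0.0003,"y":-0.006,"z":0,"roll":0,"grip":0},
    {"x":0.0003,"y":-0.007,"z":0,"roll":0,"grip":0}
  ]
}}

```text
clock: 14.15
eef_pos: [578.6, 67.1, 173.4]
tcp_rot: [1.39, 1.079, -1.385]
ft_force: [2.8, -1.4, 6.4]
finger_gap: 0.203
```

```bash
python3 f.py
```

```text
TCP [578.52  67.13 173.37] s -5.45 lat 0.0 F along/lat/z 2.47 0.12 7.43 t 14.4 gap 0.20197788866780755
```

{"name": "apply_moves", "arguments": {
  "increments": [
    {"x":0.0003,"y":-0.001,"z":0,"roll":0,"grip":0},
    {"x":0.0004,"y":-0.002,"z":0,"roll":0,"grip":0},
    {"x":0.0005,"y":-0.003,"z":0,"roll":0,"grip":0},
    {"x":0.0006,"y":-0.004,"z":0,"roll":0,"grip":0},
    {"x":0.0006,"y":-0.005,"z":0,"roll":0,"grip":0},
    {"x":0.0007,"y":-0.006,"z":0,"roll":0,"grip":0},
    {"x":0.0007,"y":-0.007,"z":0,"roll":0,"grip":0},
    {"x":0.0008,"y":-0.008,"z":0,"roll":0,"grip":0}
  ]
}}

```text
clock: 15.45
eef_pos: [570.9, 69.0, 172.8]
tcp_rot: [1.39, 1.079, -1.385]
ft_force: [2.8, 0.1, 8.3]
finger_gap: 0.202
```

```bash
python3 f.py
```

```text
TCP [570.9   69.07 172.81] s -13.31 lat 0.03 F along/lat/z 3.01 0.83 9.07 t 15.7 gap 0.20232832046873747
```

{"name": "apply_moves", "arguments": {
  "increments": [
    {"x":0.0,"y":-0.00125,"z":0,"roll":0,"grip":0},
    {"x":0.0001,"y":-0.0025,"z":0,"roll":0,"grip":0},
    {"x":0.00015,"y":-0.00375,"z":0,"roll":0,"grip":0},
    {"x":0.0002,"y":-0.005,"z":0,"roll":0,"grip":0},
    {"x":0.00025,"y":-0.00625,"z":0,"roll":0,"grip":0},
    {"x":0.0003,"y":-0.0075,"z":0,"roll":0,"grip":0},
    {"x":0.00035,"y":-0.00875,"z":0,"roll":0,"grip":0},
    {"x":0.0004,"y":-0.01,"z":0,"roll":0,"grip":0}
  ]
}}

```text
clock: 16.75
eef_pos: [561.3, 71.5, 172.4]
tcp_rot: [1.391, 1.079, -1.385]
ft_force: [3.9, -1.4, 8.6]
finger_gap: 0.2
```

```bash
python3 f.py
```

```text
TCP [561.2   71.54 172.4 ] s -23.32 lat 0.06 F along/lat/z 2.71 0.38 9.03 t 17.0 gap 0.20095416882956516
```

{"name": "apply_moves", "arguments": {
  "increments": [
    {"x":0.0,"y":-0.00125,"z":0,"roll":0,"grip":0},
    {"x":0.0001,"y":-0.0025,"z":0,"roll":0,"grip":0},
    {"x":0.00015,"y":-0.00375,"z":0,"roll":0,"grip":0},
    {"x":0.0002,"y":-0.005,"z":0,"roll":0,"grip":0},
    {"x":0.00025,"y":-0.00625,"z":0,"roll":0,"grip":0},
    {"x":0.0003,"y":-0.0075,"z":0,"roll":0,"grip":0},
    {"x":0.00035,"y":-0.00875,"z":0,"roll":0,"grip":0},
    {"x":0.0004,"y":-0.01,"z":0,"roll":0,"grip":0}
  ]
}}

```text
clock: 18.05
eef_pos: [551.6, 74.0, 172.0]
tcp_rot: [1.391, 1.079, -1.385]
ft_force: [3.1, -1.3, 8.1]
finger_gap: 0.201
```

```bash
python3 f.py
```

```text
TCP [551.51  73.99 171.98] s -33.32 lat 0.08 F along/lat/z 2.67 0.47 8.95 t 18.3 gap 0.19696091746167085
```

{"name": "apply_moves", "arguments": {
  "increments": [
    {"x":0.0,"y":-0.00125,"z":0,"roll":0,"grip":0},
    {"x":0.0001,"y":-0.0025,"z":0,"roll":0,"grip":0},
    {"x":0.00015,"y":-0.00375,"z":0,"roll":0,"grip":0},
    {"x":0.0002,"y":-0.005,"z":0,"roll":0,"grip":0},
    {"x":0.00025,"y":-0.00625,"z":0,"roll":0,"grip":0},
    {"x":0.0003,"y":-0.0075,"z":0,"roll":0,"grip":0},
    {"x":0.00035,"y":-0.00875,"z":0,"roll":0,"grip":0},
    {"x":0.0004,"y":-0.01,"z":0,"roll":0,"grip":0}
  ]
}}

```text
clock: 19.35
eef_pos: [541.9, 76.4, 171.6]
tcp_rot: [1.391, 1.079, -1.385]
ft_force: [2.7, 0.1, 7.7]
finger_gap: 0.196
```

```bash
python3 f.py
```

```text
TCP [541.82  76.45 171.56] s -43.31 lat 0.1 F along/lat/z 2.75 0.83 8.72 t 19.6 gap 0.20126689740739878
```

{"name": "apply_moves", "arguments": {
  "increments": [
    {"x":0.0,"y":-0.00125,"z":0,"roll":0,"grip":0},
    {"x":0.0001,"y":-0.0025,"z":0,"roll":0,"grip":0},
    {"x":0.00015,"y":-0.00375,"z":0,"roll":0,"grip":0},
    {"x":0.0002,"y":-0.005,"z":0,"roll":0,"grip":0},
    {"x":0.00025,"y":-0.00625,"z":0,"roll":0,"grip":0},
    {"x":0.0003,"y":-0.0075,"z":0,"roll":0,"grip":0},
    {"x":0.0004,"y":-0.00875,"z":0,"roll":0,"grip":0},
    {"x":0.00045,"y":-0.01,"z":0,"roll":0,"grip":0}
  ]
}}

```text
clock: 20.65
eef_pos: [532.2, 78.9, 171.2]
tcp_rot: [1.391, 1.079, -1.384]
ft_force: [2.9, -0.6, 8.3]
finger_gap: 0.198
```

```bash
python3 f.py
```

```text
TCP [532.16  78.91 171.13] s -53.28 lat 0.13 F along/lat/z 2.79 0.68 9.18 t 20.9 gap 0.1989476678549923
```

{"name": "apply_moves", "arguments": {
  "increments": [
    {"x":0.0,"y":-0.00125,"z":0,"roll":0,"grip":0},
    {"x":0.0001,"y":-0.0025,"z":0,"roll":0,"grip":0},
    {"x":0.00015,"y":-0.00375,"z":0,"roll":0,"grip":0},
    {"x":0.0002,"y":-0.005,"z":0,"roll":0,"grip":0},
    {"x":0.00025,"y":-0.00625,"z":0,"roll":0,"grip":0},
    {"x":0.0003,"y":-0.0075,"z":0,"roll":0,"grip":0},
    {"x":0.00035,"y":-0.00875,"z":0,"roll":0,"grip":0},
    {"x":0.0004,"y":-0.01,"z":0,"roll":0,"grip":0}
  ]
}}

```text
clock: 21.95
eef_pos: [522.5, 81.3, 170.7]
tcp_rot: [1.391, 1.079, -1.384]
ft_force: [3.1, -0.6, 8.0]
finger_gap: 0.199
```

```bash
python3 f.py
```

```text
TCP [522.46  81.36 170.7 ] s -63.28 lat 0.15 F along/lat/z 2.79 0.88 9.01 t 22.2 gap 0.199087590026079
```

{"name": "apply_moves", "arguments": {
  "increments": [
    {"x":0.0,"y":-0.00125,"z":0,"roll":0,"grip":0},
    {"x":0.0001,"y":-0.0025,"z":0,"roll":0,"grip":0},
    {"x":0.00015,"y":-0.00375,"z":0,"roll":0,"grip":0},
    {"x":0.0002,"y":-0.005,"z":0,"roll":0,"grip":0},
    {"x":0.00025,"y":-0.00625,"z":0,"roll":0,"grip":0},
    {"x":0.0003,"y":-0.0075,"z":0,"roll":0,"grip":0},
    {"x":0.0003,"y":-0.008,"z":0,"roll":0,"grip":0}
  ]
}}

```text
clock: 23.12
eef_pos: [515.3, 83.2, 170.6]
tcp_rot: [1.391, 1.078, -1.383]
ft_force: [3.7, -0.4, 7.6]
finger_gap: 0.198
```

```bash
python3 f.py
```

```text
TCP [515.22  83.18 170.54] s -70.75 lat 0.15 F along/lat/z 4.6 0.69 8.06 t 23.375 gap 0.1978863816692668
```

{"name": "apply_moves", "arguments": {
  "increments": [
    {"x":0.0,"y":-0.0003,"z":0,"roll":0,"grip":0},
    {"x":0.0,"y":-0.0005,"z":0,"roll":0,"grip":0},
    {"x":0.0,"y":-0.0005,"z":0,"roll":0,"grip":0}
  ]
}}

```text
clock: 23.8
eef_pos: [514.8, 83.3, 170.5]
tcp_rot: [1.391, 1.078, -1.383]
ft_force: [4.6, -0.1, 6.6]
finger_gap: 0.201
```

```bash
python3 f.py; python3 - <<'E'
from h import *
p=camera("wrist");cv2.imwrite("pics/w5.png",p["pixels"])
E
```

```text
TCP [514.85  83.27 170.54] s -71.13 lat 0.14 F along/lat/z 4.97 0.6 7.43 t 24.05 gap 0.20679939870773037
```

View pics/w5.png

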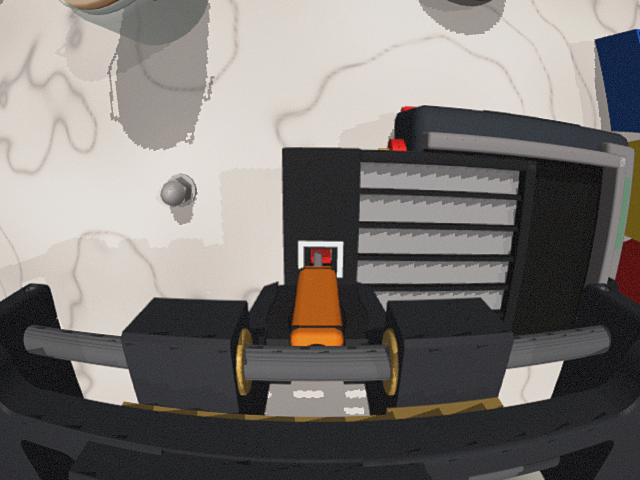

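The picture shows the slide pulled out, with the pin still in the well: outline (298–343, 241–280). I'll measure the outline's displacement.

```bash
cat > rim.py <<'E'
from h import *
s=sense();p=camera("wrist");C=cloud(p,s);I=p["pixels"];h=cv2.cvtColor(I,cv2.COLOR_BGR2HSV)
a=np.radians(-14.1);e=np.array([np.cos(a),np.sin(a)]);n=np.array([-e[1],e[0]])
W=(h[...,2]>150)&(h[...,1]<70)&(abs(C[...,2]-109)<5)&(np.hypot(C[...,0]-515,C[...,1]-83)<30)
P=C[W];q=(P[:,:2]-[583.8,65.4]);print(len(P),"z",np.median(P[:,2]),"along pcts",np.percentile(q@e,[1,3,50,97,99]).round(1),"mid",round(np.mean(np.percentile(q@e,[2,98])),1),"lat",np.percentile(q@n,[2,98]).round(1))
# bar front edge along charger x, before/after
def edge(C,lo):
    q=C[...,:2]-[583.8,65.4];A=q@e;L=q@n;m=(abs(L-35)<15)&(abs(C[...,2]-109)<6)&(A>lo-35)&(A<lo+35)
    return [np.percentile(A[m],k).round(2) for k in(0.5,1,2)]
print("edge before",edge(np.load("wC.npy"),0),"now",edge(C,-69))
E
python3 rim.py
```

```text
579 z 109.18358480267403 along pcts [-91.9 -91.7 -69.7 -56.8 -56.6] mid -74.2 lat [-10.1  11.5]
edge before [np.float64(-21.52), np.float64(-21.14), np.float64(-20.57)] now [np.float64(-91.4), np.float64(-91.11), np.float64(-90.6)]
```

The rim and bar edge have both moved 69.9 mm, and the push force rose from 2.8 to 5 N, so the slide is at its stop. I'll lift, centre the pin, then lift clear.

{"name": "apply_moves", "arguments": {
  "increments": [
    {"x":-0.002,"y":0,"z":0,"roll":0,"grip":0},
    {"x":-0.005,"y":0,"z":0,"roll":0,"grip":0},
    {"x":-0.007,"y":0.001,"z":0,"roll":0,"grip":0},
    {"x":-0.009,"y":0.002,"z":0,"roll":0,"grip":0},
    {"x":-0.02,"y":0.002,"z":0,"roll":0,"grip":0},
    {"x":-0.04,"y":0.002,"z":0,"roll":0,"grip":0},
    {"x":-0.048,"y":0.002,"z":0,"roll":0,"grip":0},
    {"x":-0.048,"y":0.002,"z":0,"roll":0,"grip":0}
  ]
}}

```text
clock: 25.2
eef_pos: [514.9, 83.1, 217.6]
tcp_rot: [1.388, 1.082, -1.388]
ft_force: [0.2, -0.5, -0.5]
finger_gap: 0.196
```

```bash
python3 rim.py; python3 f.py;python3 -c "
from h import *
plan(536.5,-333.8,218,2.3)
s=sense();p=camera('wrist');C=cloud(p,s);np.save('wC2.npy',C);cv2.imwrite('pics/w6.png',p['pixels'])"
```

```text
514 z 109.26174933500735 along pcts [-82.4 -82.3 -68.8 -56.7 -56.6] mid -69.5 lat [-10.3  11.1]
edge before [np.float64(-21.52), np.float64(-21.14), np.float64(-20.57)] now [np.float64(-91.03), np.float64(-90.91), np.float64(-90.34)]
TCP [514.62  83.12 216.75] s -71.31 lat -0.06 F along/lat/z 0.41 -0.03 -0.3 t 25.5 gap 0.20043672365634627
tcp [514.7  83.1 216.9] F [ 1.11  0.05 -1.05] jaw -14.1 axes [[-0.001, 0.97, -0.244], [0.0, -0.244, -0.97], [-1.0, -0.001, 0.0]]
shift [-0.0011  0.1227  0.3991] roll -0.2734 roll alt 2.727 q6 0.18
```

View pics/w6.png

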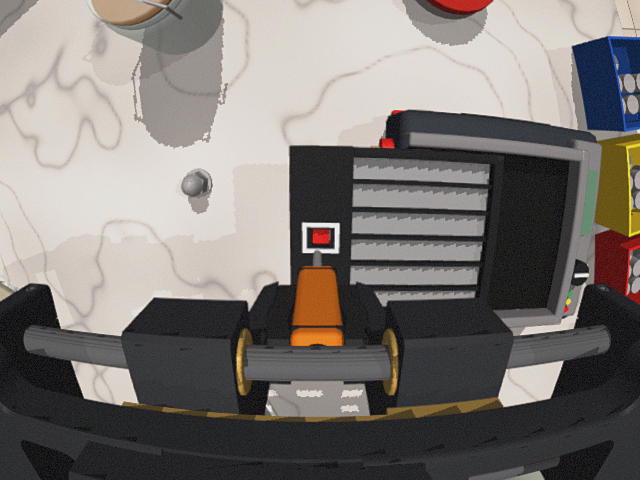

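The slide is out, the button has risen again, and the pin is clear. Back to the caddy.

{"name": "apply_moves", "arguments": {
  "increments": [
    {"x":-0.001,"y":0.015,"z":0.05,"roll":-0.1,"grip":0},
    {"x":-0.001,"y":0.031,"z":0.1,"roll":-0.2,"grip":0},
    {"x":-0.001,"y":0.046,"z":0.15,"roll":-0.273,"grip":0},
    {"x":-0.001,"y":0.061,"z":0.2,"roll":-0.273,"grip":0},
    {"x":-0.001,"y":0.077,"z":0.25,"roll":-0.273,"grip":0},
    {"x":-0.001,"y":0.092,"z":0.3,"roll":-0.273,"grip":0},
    {"x":-0.001,"y":0.108,"z":0.35,"roll":-0.273,"grip":0},
    {"x":-0.001,"y":0.123,"z":0.399,"roll":-0.273,"grip":0}
  ]
}}

```text
clock: 26.6
eef_pos: [536.8, -335.6, 218.1]
tcp_rot: [1.18, 1.228, -1.18]
ft_force: [0.3, -0.5, -0.1]
finger_gap: 0.2
```

{"name": "apply_moves", "arguments": {
  "increments": [
    {"x":0.03,"y":0,"z":0,"roll":0,"grip":0},
    {"x":0.06,"y":0,"z":0,"roll":0,"grip":0},
    {"x":0.074,"y":0,"z":0,"roll":0,"grip":0},
    {"x":0.074,"y":0,"z":0,"roll":0,"grip":0},
    {"x":0.074,"y":0,"z":0,"roll":0,"grip":0},
    {"x":0.074,"y":0,"z":0,"roll":0,"grip":0}
  ]
}}

```text
clock: 27.35
eef_pos: [537.3, -334.0, 145.4]
tcp_rot: [1.179, 1.226, -1.179]
ft_force: [-0.2, -0.7, -1.3]
finger_gap: 0.202
```

```bash
python3 - <<'E'
from h import *
for i in range(3): s=sense();p=camera("wrist")
plan(536.5,-333.8,100,2.3,s);I=p["pixels"];C=cloud(p,s)
T=np.array(p["tool_from_camera"]);K=p["camera_matrix"];M=Rm(s["tcp_rot"])
def proj(w):
    t=M.T@(np.array(w)-s["eef_pos"]);q=T[:3,:3].T@(t-T[:3,3]);th=np.arctan2(np.hypot(q[0],q[1]),q[2]);a=np.arctan2(q[1],q[0]);return np.array([K[0,2]+K[0,0]*th*np.cos(a),K[1,2]+K[1,1]*th*np.sin(a)])
tip=s["eef_pos"]+M[:,0]*73.7
print("tip",tip,proj(tip),"socket",proj([536.6,-333.7,55]))
for d in search_frame(p,"socket")[:2]:
    c,r=map(int,d["position"]);print(d)
c=proj([536.6,-333.7,55]).astype(int);print(c);cv2.imwrite("pics/w7.png",cv2.resize(I[c[1]-50:c[1]+50,c[0]-60:c[0]+60],None,fx=6,fy=6,interpolation=cv2.INTER_CUBIC))
E
```

```text
tcp [ 537.1 -334.   145. ] F [-0.24 -0.15 -0.98] jaw 2.28 axes [[0.001, 0.999, 0.04], [-0.001, 0.04, -0.999], [-1.0, 0.001, 0.001]]
shift [ 0.045  -0.0006 -0.0002] roll -0.0003 roll alt 3.0 q6 -0.78
tip [ 537.17958366 -334.02376021   71.30550654] [317.88145808 252.79688618] socket [316.93163119 244.76422554]
{'position': [217.0, 220.6], 'conf': 0.57}
[316 244]
```

View pics/w7.png

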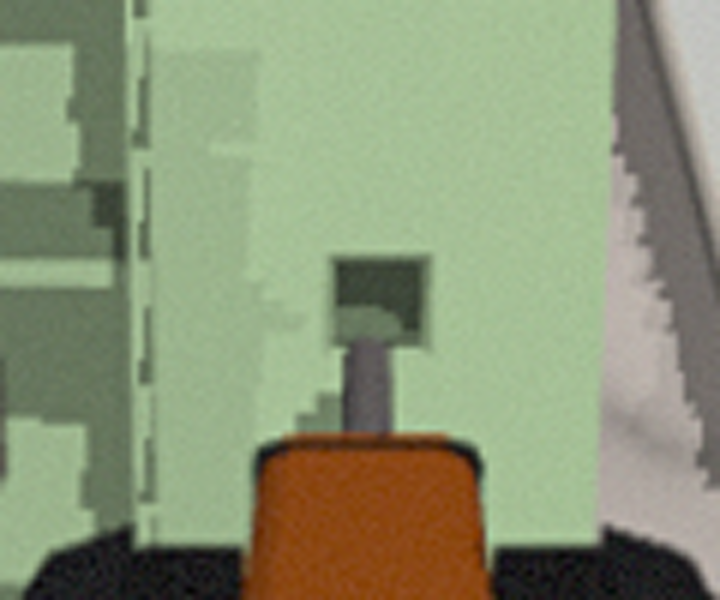

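The pin is about 1 mm to the −x side of the socket centre (pin column 369, hole centre 381 in the crop) and on centre the other way. I'll correct and insert.

{"name": "apply_moves", "arguments": {
  "increments": [
    {"x":0.003,"y":0.001,"z":0,"roll":0,"grip":0},
    {"x":0.008,"y":0.001,"z":0,"roll":0,"grip":0},
    {"x":0.016,"y":0.001,"z":0,"roll":0,"grip":0},
    {"x":0.026,"y":0.001,"z":0,"roll":0,"grip":0},
    {"x":0.038,"y":0.001,"z":0,"roll":0,"grip":0},
    {"x":0.05,"y":0.001,"z":0,"roll":0,"grip":0},
    {"x":0.057,"y":0.001,"z":0,"roll":0,"grip":0},
    {"x":0.057,"y":0.001,"z":0,"roll":0,"grip":0}
  ]
}}

```text
clock: 28.55
eef_pos: [537.8, -333.7, 86.7]
tcp_rot: [1.18, 1.229, -1.18]
ft_force: [-0.3, -0.7, -0.7]
finger_gap: 0.201
```

```bash
python3 f.py
```

```text
TCP [ 538.04 -333.9    87.47] s 52.99 lat -398.8 F along/lat/z 0.41 0.47 -0.12 t 28.8 gap 0.20145467502002104
```

In the socket with no side force, 3.8 mm still to go.

{"name": "apply_moves", "arguments": {
  "increments": [
    {"x":0.001,"y":0,"z":0,"roll":0,"grip":0},
    {"x":0.002,"y":0,"z":0,"roll":0,"grip":0},
    {"x":0.003,"y":0,"z":0,"roll":0,"grip":0},
    {"x":0.004,"y":0,"z":0,"roll":0,"grip":0},
    {"x":0.004,"y":0,"z":0,"roll":0,"grip":0},
    {"x":0.004,"y":0,"z":0,"roll":0,"grip":0}
  ]
}}

```text
clock: 29.6
eef_pos: [538.0, -333.9, 83.7]
tcp_rot: [1.18, 1.227, -1.18]
ft_force: [-1.6, 1.9, 5.7]
finger_gap: 0.198
```

```bash
python3 f.py
```

```text
TCP [ 537.97 -333.86   83.68] s 52.92 lat -398.78 F along/lat/z -1.97 1.1 5.67 t 29.85 gap 0.1994678998930355
```

Seated at 5.7 N. I release and lift.

{"name": "apply_moves", "arguments": {
  "increments": [
    {"x":0,"y":0,"z":0,"roll":0,"grip":0.3},
    {"x":0,"y":0,"z":0,"roll":0,"grip":0.6},
    {"x":0,"y":0,"z":0,"roll":0,"grip":0.8},
    {"x":0,"y":0,"z":0,"roll":0,"grip":0.8},
    {"x":0,"y":0,"z":0,"roll":0,"grip":0.8},
    {"x":0,"y":0,"z":0,"roll":0,"grip":0.8},
    {"x":0,"y":0,"z":0,"roll":0,"grip":0.8}
  ]
}}

```text
clock: 30.78
eef_pos: [537.9, -333.8, 83.3]
tcp_rot: [1.18, 1.228, -1.18]
ft_force: [0.6, 0.5, 0.3]
finger_gap: 0.799
```

{"name": "apply_moves", "arguments": {
  "increments": [
    {"x":-0.02,"y":0,"z":0,"roll":0,"grip":0.8},
    {"x":-0.05,"y":0,"z":0,"roll":0,"grip":0.8},
    {"x":-0.09,"y":0,"z":0,"roll":0,"grip":0.8},
    {"x":-0.14,"y":0,"z":0,"roll":0,"grip":0.8},
    {"x":-0.14,"y":0,"z":0,"roll":0,"grip":0.8},
    {"x":-0.14,"y":0,"z":0,"roll":0,"grip":0.8}
  ]
}}

```text
clock: 31.52
eef_pos: [537.7, -333.6, 222.3]
tcp_rot: [1.18, 1.229, -1.18]
ft_force: [-0.3, 0.6, -0.2]
finger_gap: 0.8
```

```bash
python3 f.py; python3 - <<'E'
from h import *
s=sense();p=camera("wrist");C=cloud(p,s)
m=(np.hypot(C[...,0]-538,C[...,1]+332)<30)&(C[...,2]>118)&(C[...,2]<130);P=C[m];print(P.mean(0),cv2.minAreaRect(P[:,:2].astype(np.float32)))
S=camera("scene")["pixels"];cv2.imwrite("pics/end.png",np.hstack([p["pixels"][60:380,160:460],S[130:450,160:560]]))
E
```

```text
TCP [ 537.63 -333.55  221.93] s 52.5 lat -398.57 F along/lat/z 0.36 0.72 0.52 t 31.775 gap 0.8009616069739298
[ 537.14101942 -332.79337116  124.82106502] ((537.1470947265625, -334.1072998046875), (18.228368759155273, 18.232227325439453), 2.606208562850952)
```

View pics/end.png

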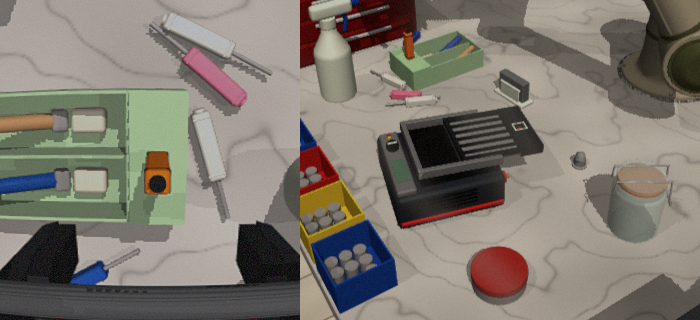

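```bash
python3 -c "
from h import *
s=sense();print(s['clock'],s['ft_force'].round(1));print(finish_job())"
```

```text
31.925 [-0.1 -0.1  0.7]
the job is handed in; nothing more can be done
None
```

I did the job as asked and handed it in at 31.9 s. One check disagreed: the four look-alike tools (two white, one pink, one blue) are now lying down.

- **Press:** I took the orange tool from the caddy and put its pin down the well. I felt the button at about 3.7 N and pressed it to its stop at about 8.7 N.
- **Slide:** With the button held down, I pushed the slide out along the tilted frame (slope about 0.042). The push took about 2.8 N and rose to 5 N at the stop. The press readings between pushes were 7.4–9.2 N, and press plus push was at most about 12.7 N, against the 16 N limit.
- **Return:** I stood the tool back in its socket, let go and raised the gripper clear.

**Checks that agreed:** the well and bar edge had moved 69.9 mm at the stop and read 69.5 mm after I lifted the pin. The orange tool stands upright in its socket, top at 124.8 mm and within 0.5 mm of where it started. The wrist force after release was about zero.

**Check that disagreed:** the look-alike tools were standing upright on the shelf in the picture at 3 s. By the planned paths, the gripper and the carried tool passed at least 25 mm above their tops. I saw no contact force near them, so they probably toppled by themselves from their thin pins. I have no picture of the moment they fell, so I can't prove it. I left them where they lay. The other listed things in the last picture look unmoved, though I did not measure them.

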